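# Find the weighted bookend and hold it up for gluing

## Robot

A 6-joint arm with a two-finger parallel gripper is mounted at the origin on the work surface. World frame = base frame: x ahead of the robot, y to its left, z up, the work surface at z = 0. Lengths are in m, angles in rad, forces in N, time in s.
With the tool pointing down it reaches from about 0.375 to 0.9 m from the base axis. Payload 3.1 kg.
Tool frame: the origin (TCP) lies at the very end of the fingers, on their centre line; the grasp point (between the pads) lies 19 mm behind it; z points along the fingers, y is the direction in which the jaws open and shut (so a half turn about z gives the same grasp; the last joint's range is limited). The gripper opens to 85 mm and grips with 20 to 120 N. Pads are 22 mm wide; open, the fingers measure 114 mm over their backs; the gripper's body (76 mm by 85 mm) begins 54 mm behind the grasp point. The pads swing forward as they close: fully open they stand 13 mm farther back than shut.
Start: joints at [1.165, 0.527, 1.433, -0, 1.181, -0.178], TCP at [0.14, 0.609, 0.231] pointing down, gripper open.
Joint ranges: [-3.08, 3.08], [-0.75, 2.2], [0.22, 2.44], [-1.43, 4.57], [0, 2.65], [-2.85, 2.85]. Speed limits (rad/s): [2.79, 2.79, 3.14, 3.14, 3.14, 3.14].

## Interface

Orientations are given as a rotation vector (axis times angle).
In Python, from cell import bot gives the robot as it stands. The module is installed in compiled form; this text tells all that it offers.
- The arm moves only by the shell command python3 -m inch 'ROWS' [FORCE]. ROWS is JSON, a list of rows, each a list of 7 numbers: the shift along the tool's x, y, z in m, then the turn, a rotation vector about the tool's x, y, z in degrees, then the opening in per cent of the stroke, from 0 (shut) to 100 (fully open). In form: [[x, y, z, wx, wy, wz, fingers], ...]. A call has 1 to 10 rows; each row is the pose to reach, as a shift and turn from the pose commanded when the call began, along the tool's axes at that moment; what a row does not reach only later rows make up. A row lasts 1/12 s, in which the tool goes at most 41.7 mm and 7.16 degrees, less where a joint would pass 70% of its speed; a pose out of reach is approached as far as the arm can. A call with a gripper value outside its range is refused whole. The fingers move at their own pace and stop on an object; FORCE is the grip in N (left out, the last holds). Time passes only in rows, so rows that repeat a pose let the fingers close. It gives the time, the measured TCP pose, the force and the opening at its end, in the units of the state.
- bot.get_state(): the state, without advancing time (a new reading comes with each control period).
- bot.get_image(name): name is "scene" or "top" or "wrist"; returns the picture (420x560x3 uint8, red, green, blue); there is no depth.
- bot.calibration(name): a dict with "vertical_fov" (degrees; the focal length in pixels is half the picture's height over the tangent of half this angle, whatever the lens; pixels are square), "cx", "cy" (the principal point, pixels), "R" (3x3) and "t" (3): a world point X has camera coordinates R X + t. Camera axes: x right, y down, z forward; pixel columns grow to the right and rows downward; lengths in m; the calibration is good to about 2 mm. A picture is of the moment at which its call begins: read the wrist's pose just before it. calibration takes no time and is no camera call; for the wrist camera it gives the pose at the moment of the call.
- bot.job_done(): hands the job in, once; it reports no verdict.
Trained networks look in the newest picture that a camera, given by its name, has taken for a name from the list of things; names that differ only in an ending like _2 or _b are one class to them, and where a whole thing is asked for, a point or a joint stands for the part that bears it (a point fixed in the world has none). Each returns a list of dicts, best first, with "confidence" (0 to 1); they miss things now and then, are a little off and sometimes report something else, mostly with a low value. They report only what shows in the picture. A call takes as long as a camera call. They do not tell look-alikes from the thing itself.
- bot.outline_of(thing, camera): "mask" (420x560 bool, what is visible of it).
- bot.spot_point(thing, camera): "centre" ([x, y, z] in m, in the coordinates of the camera as it stood for that picture, good to about 4 mm: a listed point, or the origin of a listed thing).
The state is a dict: "t": time; "joint_pos": joint angles; "qvel": joint speeds; "joint_torque": joint torques, N m; "tool_pos": TCP position; "eef_rot": TCP orientation; "contact_force": force on the tool from outside, world axes, zero at the start; "torque": the same for the moment, N m; "width": opening from 0.0 (shut) to 1.0 (fully open).
Only numpy, scipy, OpenCV 4.12 (cv2) and the standard library are available. Lean on these libraries where they do the work, as an engineer would, in place of code of your own. Each camera call takes 0.05 s, during which the arm holds its last target.

## Task

The two house-shaped plywood bookends standing on the bench look the same, but only one of them has its steel weight closed up inside. Lift each in turn clear of the bench to feel which is the heavier, setting the lighter one gently back upright where it stood. Finish while holding the heavier one still and upright over the middle of the glue tray, with its underside about 10 cm above the tray, so that I can brush glue on the underside; do not put it down or let go, and leave everything else on the bench alone.

Things in the scene. Friction and masses are not known exactly. Their poses are not given: they have to be found in the camera images.
- bookend_p_mid (a point): centre of one of two look-alike house-shaped plywood blocks (bookends), loose, upright: x 100 mm wide, y 52 mm thick, z 115 mm to the ridge, this point 57.5 mm above the flat underside. Walls to 65 mm, then a 45 degree gable, ridge along y; the broad faces (normal to y) are flat up to the ridge, to grip across y 25 mm below it. Weighs 0.2 to 0.85 kg; the heavier by 0.2 kg or more, not visible which
- bookend_q_mid (a point): centre of the other of two look-alike house-shaped plywood blocks (bookends), loose, upright: x 100 mm wide, y 52 mm thick, z 115 mm to the ridge, this point 57.5 mm above the flat underside. Walls to 65 mm, then a 45 degree gable, ridge along y; the broad faces (normal to y) are flat up to the ridge, to grip across y 25 mm below it. Weighs 0.2 to 0.85 kg; the heavier by 0.2 kg or more, not visible which
- tray_mid (a point): centre of the inner floor of the glue tray: an open shallow steel tray, 160 mm along its x axis and 210 mm along its y axis, rim 18 mm above the bench, this point 4 mm above the bench. The tray is fixed to the bench
- table: the bench top: oak, fixed, its upper face is the work surface
- sanding_block: bystander, loose: a cork sanding block, 105 x 40 x 28 mm, origin at the centre of its underside
- spare_panel: bystander, loose: a loose house-shaped plywood panel lying flat, 100 x 115 x 9 mm, origin at the middle of its underside
- screw_box: bystander, loose: a clear box of screws with a lid, 121 x 91 x 67 mm, origin at the centre of its underside
- sander: bystander, loose: a hand-held random orbital sander, 125 mm across and 149 mm tall, dust port 60 mm out along its +x, origin at the centre of its underside
- glue_bottle: bystander, loose: a white glue bottle with a black nozzle, 64 mm across and 175 mm tall, origin at the centre of its underside
- glue_brush: bystander, loose: a flat glue brush, about 190 mm long along its x
- try_square: bystander, loose: a try square, stock 22 x 115 x 16 mm along its y with origin at the centre of the stock's underside, blade 165 x 38 mm along +x
Things that resemble listed ones, but are neither listed nor needed, are in the scene too. What is shaped like the part that bears bookend_p_mid but orange is not meant.

How it is judged:
By the outcome, as a careful person would: the job done as asked, in the order asked, and still so for the second after the job is handed in, while the arm keeps its last pose, push and grip.
It also fails if it takes over 64 s, if anything falls off the work surface, if the arm or the gripper's body presses on something with over 40 N, if the wrist force passes 120 N, or if a joint passes its speed limit or range.

## Working session

There is one attempt and no reset: what is moved stays moved. The work goes in short steps, Python scripts to look and compute and a shell command to move; the robot and the scene stay as the last step left them, time stands still between calls to the robot, and variables do not carry over. Pictures are saved under pics/ and viewed, and the job is handed in when it is done.

```bash
mkdir -p pics; cat > h.py <<'E'
import numpy as np, cv2
from cell import bot
def snap(cam,name):
    im=bot.get_image(cam); cv2.imwrite(f'pics/{name}.png',im[:,:,::-1]); return im
def world(cam,p):
    c=bot.calibration(cam); return np.array(c['R']).T@(np.array(p)-np.array(c['t']))
def proj(cam,X):
    c=bot.calibration(cam); p=np.array(c['R'])@np.array(X)+np.array(c['t']); f=210/np.tan(np.radians(c['vertical_fov'])/2)
    return p[:2]/p[2]*f+[c['cx'],c['cy']]
E
python3 - <<'E'
from h import *
s=bot.get_state(); print(s)
for c in ['top','scene']:
    snap(c,c+'0')
    for n in ['bookend_p_mid','tray_mid']:
        for d in bot.spot_point(n,c): 
            w=world(c,d['centre']); print(c,n,round(d['confidence'],2),w.round(3),proj(c,w).round())
E
```

```text
{'t': 0.0, 'joint_pos': array([ 1.16551831e+00,  5.28477880e-01,  1.43391495e+00,  3.77336099e-06,
        1.18137007e+00, -1.78498245e-01]), 'qvel': array([ 1.58200781e-03, -2.14211025e-04, -1.27616296e-03,  2.60853399e-04,
       -2.24864735e-05,  1.02788634e-03]), 'joint_torque': array([-1.41800279e-03, -4.42344761e+01, -1.78024542e+01, -4.21409513e-04,
        8.46954121e-03,  9.41255394e-06]), 'tool_pos': array([0.14020846, 0.60833694, 0.23032238]), 'eef_rot': array([-0.35539299, -3.12079238,  0.00326259]), 'contact_force': array([ 0.69705099,  0.10977367, -0.47363706]), 'torque': array([-0.0391204 ,  0.05488611,  0.01205099]), 'width': 1.0040600862720612}
top bookend_p_mid 0.92 [0.55  0.098 0.06 ] [245. 219.]
top bookend_p_mid 0.89 [0.388 0.191 0.06 ] [212. 275.]
top bookend_p_mid 0.69 [0.662 0.448 0.003] [133. 183.]
top tray_mid 0.63 [ 0.567 -0.279  0.005] [372. 216.]
scene bookend_p_mid 0.73 [0.545 0.092 0.058] [326. 215.]
scene bookend_p_mid 0.71 [0.388 0.188 0.056] [366. 181.]
scene bookend_p_mid 0.43 [0.541 0.268 0.057] [391. 226.]
scene tray_mid 0.69 [ 0.567 -0.286  0.003] [194. 208.]
scene tray_mid 0.24 [0.538 0.27  0.056] [392. 225.]
```

View pics/top0.png

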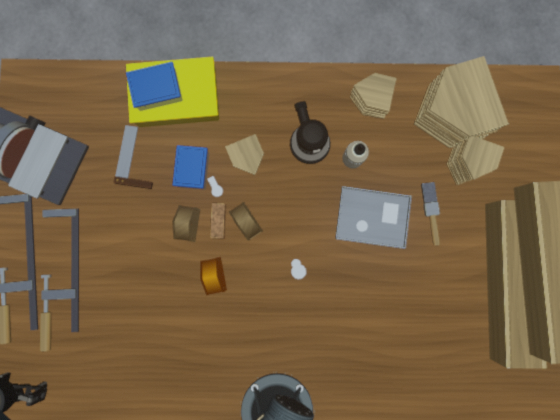

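View pics/scene0.png

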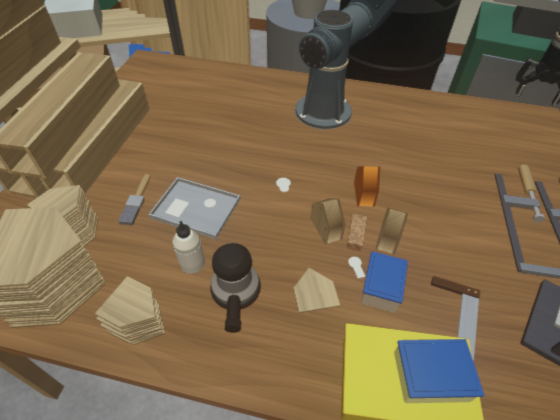

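Top view: the wooden bookends are at about (186,223) and (245,220). The one at (212,275) is orange, so it's the decoy. The tray is at (373,217), and the cork block lies between the two bookends. Next I'll measure the yaws.

```bash
python3 - <<'E'
from h import *
im=snap('top','t1')
c=im[185:260,160:280]; cv2.imwrite('pics/crop.png',cv2.resize(c[:,:,::-1],None,fx=6,fy=6,interpolation=cv2.INTER_CUBIC))
im=snap('scene','s1')
c=im[180:270,300:420]; cv2.imwrite('pics/crops.png',cv2.resize(c[:,:,::-1],None,fx=6,fy=6,interpolation=cv2.INTER_CUBIC))
print(bot.calibration('top'))
for cam in ['top','scene']:
  for n in ['bookend_p_mid','bookend_q_mid']:
   for d in bot.outline_of(n,cam):
    m=d['mask'].astype(np.uint8); ys,xs=np.nonzero(m); 
    print(cam,n,round(d['confidence'],2),xs.mean().round(1),ys.mean().round(1),m.sum(),cv2.minAreaRect(np.c_[xs,ys].astype(np.float32)))
   for d in bot.spot_point(n,cam): print(cam,n,round(d['confidence'],2),world(cam,d['centre']).round(4))
E
```

```text
{'vertical_fov': 46.88807331830482, 'cx': 285.7534525727804, 'cy': 200.82141399883483, 'R': array([[ 0.00973791, -0.99994568,  0.00371545],
       [-0.99518937, -0.0100537 , -0.09745279],
       [ 0.09748485, -0.00274859, -0.99523321]]), 't': array([-0.02427045,  0.60815737,  1.41175274])}
top bookend_p_mid 0.79 245.4 220.3 672 ((245.49998474121094, 220.49996948242188), (35.22346115112305, 19.691856384277344), 56.30992889404297)
top bookend_p_mid 0.55 212.3 275.5 780 ((211.63461303710938, 275.6730651855469), (34.51643371582031, 24.122283935546875), 78.69007110595703)
top bookend_p_mid 0.72 [0.3854 0.1915 0.0554]
top bookend_p_mid 0.6 [0.551  0.1007 0.0549]
top bookend_q_mid 0.9 185.4 222.6 808 ((184.81082153320312, 222.6351318359375), (25.153045654296875, 34.52378845214844), 9.462322235107422)
top bookend_q_mid 0.82 [0.5362 0.2773 0.0563]
top bookend_q_mid 0.19 [0.7038 0.2644 0.0023]
scene bookend_p_mid 0.79 366.6 185.3 933 ((366.5, 185.5), (41.0, 25.0), 90.0)
scene bookend_p_mid 0.56 328.2 218.9 1225 ((328.1697998046875, 220.0943603515625), (43.40593719482422, 33.79069519042969), 74.05460357666016)
scene bookend_p_mid 0.22 315.5 292.4 1366 ((314.6500244140625, 290.95001220703125), (44.58811569213867, 39.84469223022461), 71.56504821777344)
scene bookend_p_mid 0.73 [0.5453 0.0951 0.0535]
scene bookend_p_mid 0.67 [0.3887 0.188  0.058 ]
scene bookend_q_mid 0.74 391.3 230.2 911 ((391.2432556152344, 230.45945739746094), (22.056440353393555, 43.377662658691406), 17.10272979736328)
scene bookend_q_mid 0.76 [0.54   0.2692 0.0608]
```

View pics/crop.png

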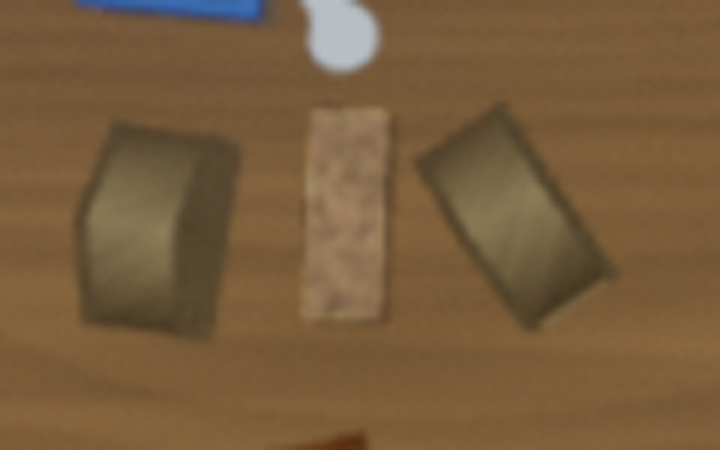

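View pics/crops.png

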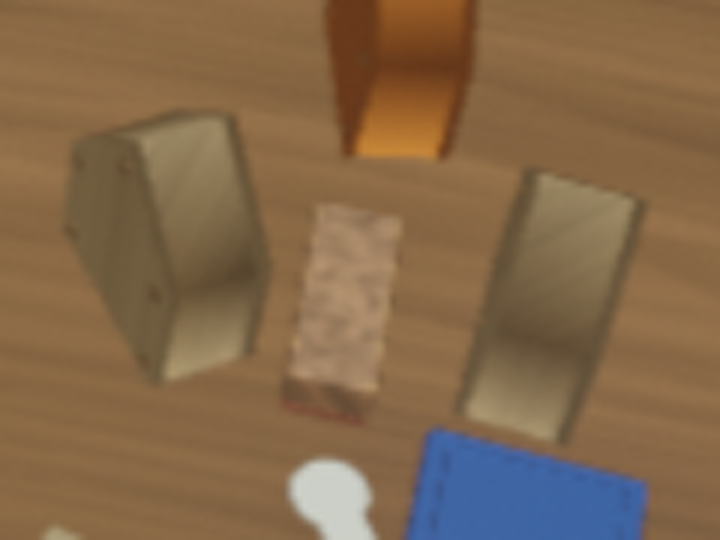

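```bash
cat > fit.py <<'E'
from h import *
from scipy.optimize import minimize
prof=[(-.05,0),(.05,0),(.05,.065),(0,.115),(-.05,.065)]
P=np.array([(a,b,z) for a,z in prof for b in(-.026,.026)])
def sil(cal,x,y,th,S=4):
    c,s=np.cos(th),np.sin(th); X=np.c_[x+c*P[:,0]-s*P[:,1],y+s*P[:,0]+c*P[:,1],P[:,2]]
    p=X@np.array(cal['R']).T+np.array(cal['t']); f=210/np.tan(np.radians(cal['vertical_fov'])/2)
    q=p[:,:2]/p[:,2:]*f+[cal['cx'],cal['cy']]
    m=np.zeros((420*S,560*S),np.uint8); cv2.fillConvexPoly(m,cv2.convexHull(((q+.5)*S*16).round().astype(np.int32)),1,shift=4); return m
def fit(masks,x0,starts):
    best=None
    def cost(v):
        r=0
        for cal,m in masks:
            a=sil(cal,*v[:2],v[2]); r+=1-(a&m).sum()/max((a|m).sum(),1)
        return r/len(masks)
    for t in starts:
        o=minimize(cost,[*x0,t],method='Nelder-Mead',options=dict(initial_simplex=[[x0[0],x0[1],t],[x0[0]+.012,x0[1],t],[x0[0],x0[1]+.012,t],[x0[0],x0[1],t+.3]],xatol=2e-4,fatol=1e-4,maxiter=120))
        if best is None or o.fun<best.fun: best=o
    return best
def up(m,S=4): return cv2.resize(m.astype(np.uint8),None,fx=S,fy=S,interpolation=cv2.INTER_NEAREST)
E
python3 - <<'E'
from fit import *
ms={0:[],1:[]}; X=[(.548,.096),(.538,.271)]
for cam in ['top','scene']:
  bot.get_image(cam); cal=bot.calibration(cam)
  got={}
  for n in ['bookend_p_mid','bookend_q_mid']:
   for d in bot.outline_of(n,cam):
    ys,xs=np.nonzero(d['mask']); c=np.array([xs.mean(),ys.mean()])
    for k in (0,1):
      if np.linalg.norm(c-proj(cam,[*X[k],.057]))<10: got.setdefault(k,d['mask'])
  for k in got: ms[k].append((cal,up(got[k])))
for k in (0,1):
  for sel in (ms[k],ms[k][:1],ms[k][1:]):
    if not sel: continue
    o=fit(sel,X[k],[-1,-.5,0,.5,1,1.5]); print(k,len(sel),o.x[:2].round(4),np.degrees(o.x[2]).round(1),o.fun.round(3))
E
```

```text
0 2 [0.5466 0.0987] 33.1 0.085
0 1 [0.5488 0.1005] 32.5 0.082
0 1 [0.5428 0.097 ] 33.8 0.051
1 2 [0.5372 0.2717] -6.7 0.076
1 1 [0.5392 0.2733] 173.2 0.053
1 1 [0.5347 0.2711] -6.6 0.046
```

```bash
cat > go.py <<'E'
from h import *
from scipy.spatial.transform import Rotation as Ro
def plan(x,y,z,yaw,level=True):
    """yaw = bookend x axis deg; prints shift (tool axes) & turn rotvec deg from measured pose"""
    s=bot.get_state(); R=Ro.from_rotvec(s['eef_rot']); 
    c=[]
    for k in (0,180):
        a=np.radians(yaw+k); xx=np.array([np.cos(a),np.sin(a),0]); zz=np.array([0,0,-1]); T=Ro.from_matrix(np.c_[xx,np.cross(zz,xx),zz])
        c.append((R.inv()*T).as_rotvec(degrees=True))
    d=R.inv().apply(np.array([x,y,z])-s['tool_pos'])
    print('q6 %.2f q1 %.2f'%(s['joint_pos'][5],s['joint_pos'][0]),'shift',d.round(4),'turns',c[0].round(2),c[1].round(2),'tool',s['tool_pos'].round(4),'t',s['t'])
E
python3 -c "
from go import *
plan(.537,.272,.25,-6.7)"
```

```text
q6 -0.18 q1 1.17 shift [-0.4621 -0.2392 -0.0187] turns [  0.     0.   173.71] [-0.    0.   -6.29] tool [0.1405 0.609  0.2313] t 1.1
```

```bash
python3 -m inch '[[-0.015,-0.008,-0.01,0,0,0,100],[-0.045,-0.023,-0.019,0,0,-1,100],[-0.075,-0.039,-0.019,0,0,-2,100],[-0.105,-0.054,-0.019,0,0,-3,100],[-0.135,-0.07,-0.019,0,0,-4,100],[-0.165,-0.085,-0.019,0,0,-5,100],[-0.195,-0.101,-0.019,0,0,-6.3,100],[-0.225,-0.116,-0.019,0,0,-6.3,100],[-0.25,-0.13,-0.019,0,0,-6.3,100],[-0.28,-0.145,-0.019,0,0,-6.3,100]]'
python3 -c "
from go import *
plan(.537,.272,.25,-6.7)"
```

```text
t: 1.93
tool_pos: [0.3813, 0.4037, 0.2505]
eef_rot: [-0.183, -3.136, -0.0]
contact_force: [-0.1, 0.8, 0.1]
width: 0.996
q6 -0.84 q1 0.61 shift [-0.17   -0.1127  0.0004] turns [ 3.0000e-02  2.0000e-02 -1.7998e+02] [ 0.01 -0.02  0.02] tool [0.3813 0.4037 0.2505] t 1.9333
```

```bash
python3 -m inch '[[-0.03,-0.02,0,0,0,0,100],[-0.06,-0.04,0,0,0,0,100],[-0.09,-0.06,0,0,0,0,100],[-0.12,-0.08,0,0,0,0,100],[-0.145,-0.097,0,0,0,0,100],[-0.163,-0.108,0,0,0,0,100],[-0.17,-0.113,0,0,0,0,100],[-0.17,-0.113,0,0,0,0,100]]'
python3 - <<'E'
from fit import *
from go import *
cal=bot.calibration('wrist'); snap('wrist','w1')
for d in bot.outline_of('bookend_q_mid','wrist'):
    ys,xs=np.nonzero(d['mask']);print('mask',d['confidence'],xs.min(),xs.max(),ys.min(),ys.max())
    o=fit([(cal,up(d['mask']))],(.537,.272),[-.4,-.1,.2]); print(o.x[:2].round(4),np.degrees(o.x[2]).round(1),o.fun.round(3))
for d in bot.spot_point('bookend_q_mid','wrist'): print(d['confidence'],(np.array(cal['R']).T@(np.array(d['centre'])-cal['t'])).round(4))
plan(.537,.272,.25,-6.7)
E
```

```text
t: 2.6
tool_pos: [0.5379, 0.2713, 0.2502]
eef_rot: [0.188, 3.135, -0.0]
contact_force: [-0.5, 0.6, 0.1]
width: 1.004
mask 0.76 252 313 126 232
[0.5354 0.2709] -7.6 0.055
mask 0.5 64 73 413 419
[0.537 0.272] -22.9 1.0
0.47 [ 0.7053  0.2661 -0.0015]
q6 -1.17 q1 0.29 shift [-0.0022 -0.0013  0.0002] turns [ 1.4000e-01  1.0000e-02 -1.7994e+02] [ 0.   -0.09  0.06] tool [0.535  0.2735 0.2502] t 2.75
```

View pics/w1.png

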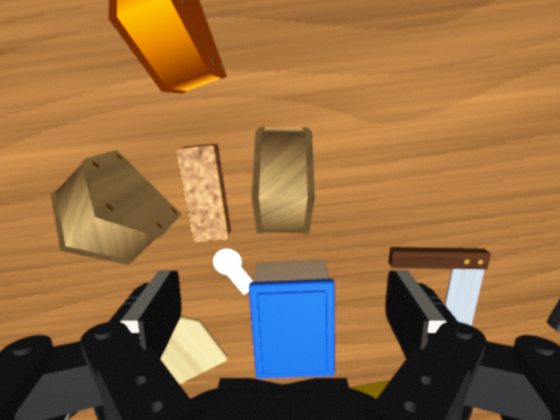

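The wrist view shows the bookend at (283,180) between the jaw lines. Its fit, (0.535, 0.271, -7.6°), agrees with the fixed cameras. Descending.

```bash
python3 -m inch '[[0.001,0.001,0.02,0,0,0.5,100],[0.001,0.001,0.05,0,0,0.5,100],[0.001,0.001,0.08,0,0,0.5,100],[0.001,0.001,0.11,0,0,0.5,100],[0.001,0.001,0.14,0,0,0.5,100],[0.001,0.001,0.16,0,0,0.5,100],[0.001,0.001,0.173,0,0,0.5,100],[0.001,0.001,0.18,0,0,0.5,100],[0.001,0.001,0.18,0,0,0.5,100]]'
python3 -c "
from go import *
snap('scene','s2');snap('wrist','w2')
plan(.536,.271,.07,-7.2)"
```

```text
t: 3.5
tool_pos: [0.5334, 0.2746, 0.0689]
eef_rot: [-0.194, -3.132, 0.002]
contact_force: [-0.6, -0.2, -0.3]
width: 1.001
q6 -1.16 q1 0.29 shift [-0.0011 -0.0036  0.001 ] turns [-6.0000e-02  4.0000e-02 -1.7992e+02] [0.02 0.04 0.08] tool [0.5353 0.2747 0.071 ] t 3.6
```

View pics/w2.png

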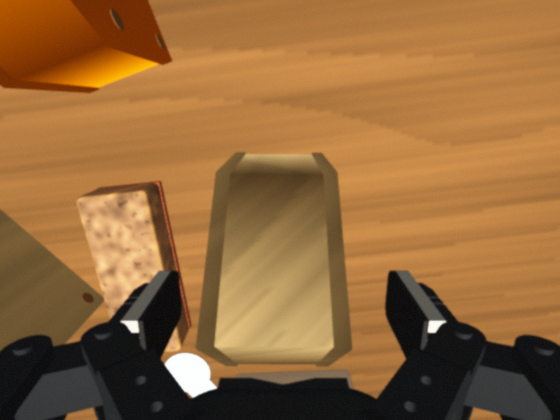

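View pics/s2.png

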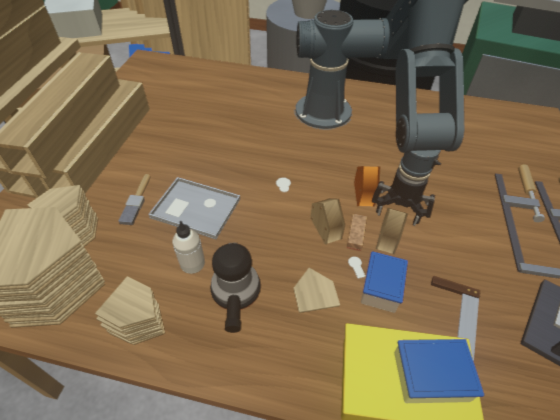

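```bash
python3 -c "
from h import *
a=cv2.imread('pics/s2.png')[150:270,330:450]
a=cv2.resize(a,None,fx=5,fy=5,interpolation=cv2.INTER_CUBIC)
t=np.radians(-7.2);n=np.array([-np.sin(t),np.cos(t),0])
for k in (-.0425,0,.0425):
  p=proj('scene',np.array([.5353,.2735,.083])+k*n);print(p)
  cv2.circle(a,tuple(int(v) for v in (p-[330,150])*5),5,(0,0,255),2)
cv2.imwrite('pics/s2c.png',a)"
```

```text
[379.56343837 213.99421408]
[395.59627704 218.45738715]
[411.9057994  222.99758258]
```

View pics/s2c.png

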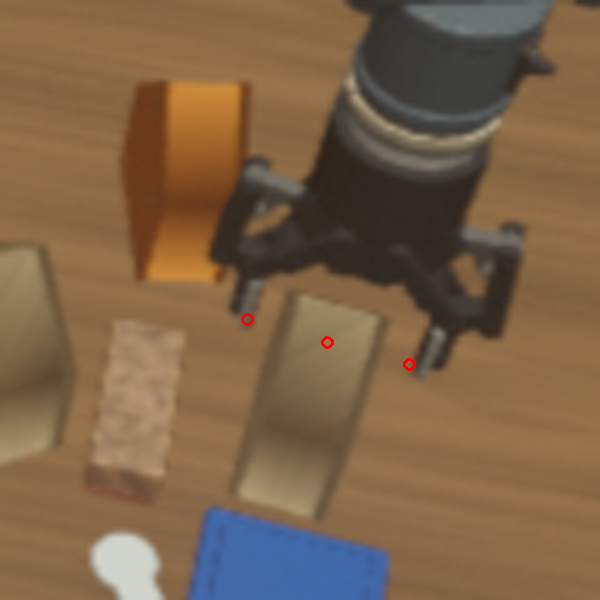

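The fingertips straddle the bookend. They're about 3 mm off centre, so I'll shift before closing.

```bash
python3 -m inch '[[0,-0.003,0,0,0,0,100],[0,-0.003,0,0,0,0,75],[0,-0.003,0,0,0,0,0],[0,-0.003,0,0,0,0,0],[0,-0.003,0,0,0,0,0],[0,-0.003,0,0,0,0,0],[0,-0.003,0,0,0,0,0],[0,-0.003,0,0,0,0,0],[0,-0.003,0,0,0,0,0],[0,-0.003,0,0,0,0,0]]' 60
python3 -m inch '[[0,0,0,0,0,0,0],[0,0,0,0,0,0,0],[0,0,0,0,0,0,0]]'
```

```text
t: 4.43
tool_pos: [0.5358, 0.2711, 0.0714]
eef_rot: [0.197, 3.134, 0.001]
contact_force: [-0.0, 0.4, 5.8]
width: 0.597
t: 4.68
tool_pos: [0.5358, 0.2711, 0.0714]
eef_rot: [0.197, 3.134, 0.001]
contact_force: [-0.3, 0.3, 6.1]
width: 0.603
```

```bash
python3 -m inch '[[0,0,-0.003,0,0,0,0],[0,0,-0.01,0,0,0,0],[0,0,-0.02,0,0,0,0],[0,0,-0.03,0,0,0,0],[0,0,-0.04,0,0,0,0],[0,0,-0.05,0,0,0,0],[0,0,-0.05,0,0,0,0],[0,0,-0.05,0,0,0,0],[0,0,-0.05,0,0,0,0],[0,0,-0.05,0,0,0,0]]'
python3 - <<'E'
from h import *
F=[]
for i in range(6):
    s=bot.get_state();F.append(np.r_[s['contact_force'],s['torque'],s['joint_torque'][1:3]]);snap('scene','s3')
print(np.round(F,2)); print(np.mean(F,0).round(2),s['tool_pos'],s['width']); snap('wrist','w3')
E
```

```text
t: 5.52
tool_pos: [0.5346, 0.2707, 0.1198]
eef_rot: [-0.197, -3.134, 0.001]
contact_force: [-0.0, -0.3, -2.7]
width: 0.6
[[-1.000e-02 -3.000e-01 -2.670e+00 -1.000e-02  1.000e-02  4.000e-02
  -4.654e+01 -1.419e+01]
 [ 9.700e-01 -6.000e-02 -3.190e+00  3.000e-02  2.000e-02  0.000e+00
  -4.643e+01 -1.411e+01]
 [-1.000e-01 -7.000e-02 -2.960e+00 -4.000e-02  0.000e+00 -1.000e-02
  -4.635e+01 -1.407e+01]
 [ 1.900e-01  1.000e-02 -2.820e+00  4.000e-02 -1.000e-02 -4.000e-02
  -4.628e+01 -1.404e+01]
 [ 4.300e-01  0.000e+00 -2.900e+00  2.000e-02 -1.000e-02 -3.000e-02
  -4.623e+01 -1.403e+01]
 [ 2.400e-01 -1.000e-01 -3.090e+00 -4.000e-02  3.000e-02  3.000e-02
  -4.619e+01 -1.402e+01]]
[ 2.900e-01 -9.000e-02 -2.940e+00 -0.000e+00  1.000e-02 -0.000e+00
 -4.634e+01 -1.408e+01] [0.53490173 0.27073949 0.11985706] 0.601519752842706
```

View pics/s3.png

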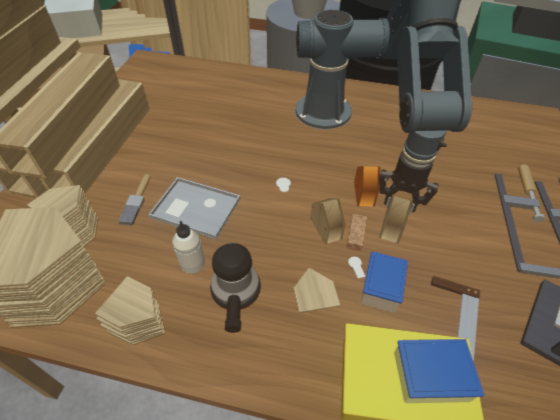

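The bookend is clear of the bench and weighs 2.9 N, about 0.30 kg. The heavier one must be at least 0.4 kg, so this is probably the lighter. Setting it back.

```bash
python3 -m inch '[[0,0,0.01,0,0,0,0],[0,0,0.02,0,0,0,0],[0,0,0.03,0,0,0,0],[0,0,0.038,0,0,0,0],[0,0,0.042,0,0,0,0],[0,0,0.045,0,0,0,0],[0,0,0.047,0,0,0,0],[0,0,0.048,0,0,0,0],[0,0,0.049,0,0,0,0],[0,0,0.049,0,0,0,0]]'
```

```text
t: 6.7
tool_pos: [0.5354, 0.2709, 0.0716]
eef_rot: [0.197, 3.135, 0.0]
contact_force: [-0.4, 0.9, -3.1]
width: 0.596
```

```bash
python3 -m inch '[[0,0,0.0005,0,0,0,0],[0,0,0.001,0,0,0,0],[0,0,0.001,0,0,0,0]]'; python3 -m inch '[[0,0,0.0005,0,0,0,0],[0,0,0.0005,0,0,0,0],[0,0,0.0005,0,0,0,0]]'
```

```text
t: 6.95
tool_pos: [0.5355, 0.271, 0.0714]
eef_rot: [0.197, 3.134, 0.001]
contact_force: [-1.4, 0.2, 3.8]
width: 0.6
t: 7.2
tool_pos: [0.5355, 0.271, 0.0714]
eef_rot: [0.197, 3.134, 0.001]
contact_force: [-2.2, -0.2, 7.9]
width: 0.6
```

```bash
python3 -m inch '[[0,0,-0.0005,0,0,0,64],[0,0,-0.0005,0,0,0,68],[0,0,-0.0005,0,0,0,75],[0,0,-0.0005,0,0,0,85],[0,0,-0.0005,0,0,0,100],[0,0,-0.0005,0,0,0,100],[0,0,-0.0005,0,0,0,100]]'; python3 -c "
from go import *
snap('wrist','w4')
plan(.5465,.0985,.25,33.1)"
```

```text
t: 7.78
tool_pos: [0.5351, 0.2708, 0.0701]
eef_rot: [-0.197, -3.135, 0.0]
contact_force: [-0.2, 0.8, 0.7]
width: 1.002
q6 -1.16 q1 0.28 shift [-0.0328 -0.1695 -0.1798] turns [-1.0000e-02  0.0000e+00  1.3971e+02] [-0.000e+00 -1.000e-02 -4.029e+01] tool [0.5351 0.2708 0.0702] t 7.8333
```

View pics/w4.png

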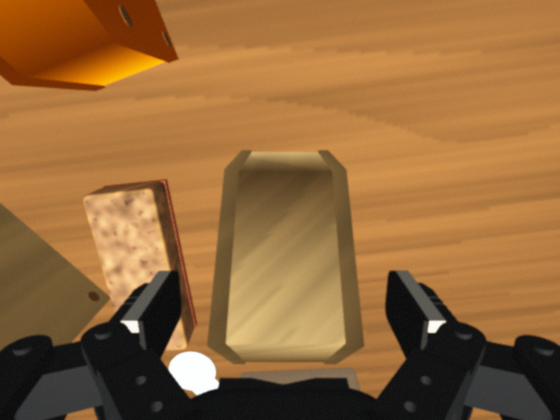

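Released upright. Now the other bookend.

```bash
python3 -m inch '[[0,0,-0.02,0,0,0,100],[0,0,-0.05,0,0,0,100],[0,0,-0.085,0,0,0,100],[0,0,-0.12,0,0,0,100],[-0.004,-0.02,-0.15,0,0,-5,100],[-0.009,-0.045,-0.17,0,0,-11,100],[-0.014,-0.075,-0.18,0,0,-17,100],[-0.02,-0.105,-0.18,0,0,-23,100],[-0.026,-0.135,-0.18,0,0,-29,100],[-0.03,-0.155,-0.18,0,0,-35,100]]'
python3 -c "
from go import *
plan(.5465,.0985,.25,33.1)"
```

```text
t: 8.67
tool_pos: [0.5456, 0.1109, 0.2508]
eef_rot: [-0.761, 3.047, -0.002]
contact_force: [-0.1, -0.2, 0.6]
width: 0.998
q6 -2.06 q1 0.00 shift [ 0.005  -0.0114  0.0009] turns [4.0000e-02 1.1000e-01 1.7494e+02] [-0.07  0.02 -5.06] tool [0.5456 0.1109 0.2508] t 8.6667
```

```bash
python3 -m inch '[[0.005,-0.011,0,0,0,-5.1,100],[0.005,-0.0115,0,0,0,-5.1,100],[0.005,-0.0115,0,0,0,-5.1,100],[0.005,-0.0115,0,0,0,-5.1,100]]'
python3 - <<'E'
from fit import *
from go import *
cal=bot.calibration('wrist'); snap('wrist','w5')
for d in bot.outline_of('bookend_p_mid','wrist'):
    ys,xs=np.nonzero(d['mask']);print('mask',d['confidence'],xs.min(),xs.max(),ys.min(),ys.max())
    o=fit([(cal,up(d['mask']))],(.5465,.0985),[.3,.58,.8]); print(o.x[:2].round(4),np.degrees(o.x[2]).round(1),o.fun.round(3))
plan(.5465,.0985,.25,33.1)
E
```

```text
t: 9.0
tool_pos: [0.5463, 0.1014, 0.2502]
eef_rot: [0.887, -3.014, -0.001]
contact_force: [0.8, 1.1, -0.1]
width: 1.0
mask 0.85 246 309 124 231
[0.5448 0.0967] 34.3 0.03
mask 0.71 392 525 20 151
[0.5465 0.0985] 17.2 1.0
mask 0.25 268 389 291 389
[0.5465 0.0985] 17.2 1.0
q6 -2.16 q1 -0.02 shift [ 0.0016 -0.003   0.0002] turns [ 0.0000e+00 -4.0000e-02  1.7981e+02] [ 0.02  0.   -0.19] tool [0.5462 0.1019 0.2502] t 9.1
```

View pics/w5.png

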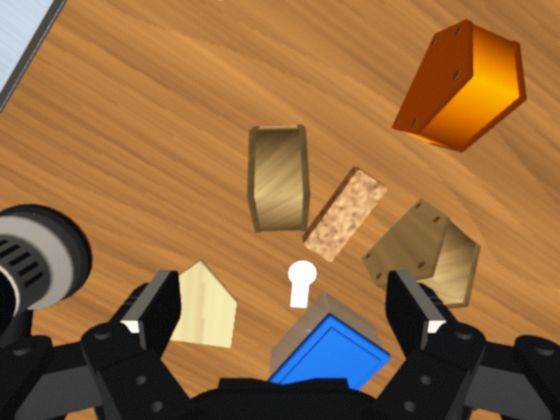

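```bash
python3 -c "
from go import *
plan(.545,.0972,.07,34)"
```

```text
q6 -2.16 q1 -0.02 shift [ 0.0036 -0.0033  0.1802] turns [ 0.0000e+00 -4.0000e-02  1.7891e+02] [ 0.02  0.   -1.09] tool [0.5462 0.1019 0.2502] t 9.1
```

```bash
python3 -m inch '[[0.003,-0.003,0.02,0,0,-1,100],[0.003,-0.003,0.05,0,0,-1,100],[0.003,-0.003,0.08,0,0,-1,100],[0.003,-0.003,0.11,0,0,-1,100],[0.003,-0.003,0.14,0,0,-1,100],[0.003,-0.003,0.16,0,0,-1,100],[0.003,-0.003,0.173,0,0,-1,100],[0.003,-0.003,0.18,0,0,-1,100],[0.003,-0.003,0.18,0,0,-1,100],[0.003,-0.003,0.18,0,0,-1,100]]'
python3 -c "
from go import *
snap('wrist','w6')
plan(.545,.0972,.07,34)"
```

```text
t: 9.93
tool_pos: [0.5458, 0.0972, 0.0705]
eef_rot: [-0.917, 3.005, -0.0]
contact_force: [1.0, 0.1, 0.0]
width: 0.998
q6 -2.19 q1 -0.03 shift [0.001  0.0008 0.001 ] turns [1.2000e-01 8.0000e-02 1.7993e+02] [-0.05  0.08 -0.07] tool [0.5463 0.0971 0.071 ] t 9.9833
```

View pics/w6.png

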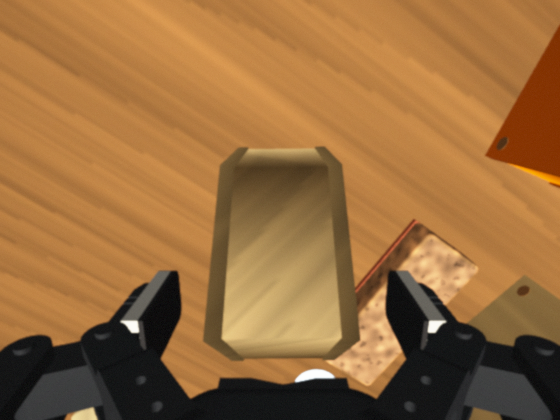

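Bookend centred at column 281, with jaws at 180 and 388. Closing.

```bash
python3 -m inch '[[0,-0.001,0,0,0,0,75],[0,-0.001,0,0,0,0,0],[0,-0.001,0,0,0,0,0],[0,-0.001,0,0,0,0,0],[0,-0.001,0,0,0,0,0],[0,-0.001,0,0,0,0,0],[0,-0.001,0,0,0,0,0],[0,-0.001,0,0,0,0,0],[0,-0.001,0,0,0,0,0],[0,-0.001,0,0,0,0,0]]' 80
python3 -m inch '[[0,0,-0.003,0,0,0,0],[0,0,-0.01,0,0,0,0],[0,0,-0.02,0,0,0,0],[0,0,-0.03,0,0,0,0],[0,0,-0.04,0,0,0,0],[0,0,-0.05,0,0,0,0],[0,0,-0.05,0,0,0,0],[0,0,-0.05,0,0,0,0],[0,0,-0.05,0,0,0,0],[0,0,-0.05,0,0,0,0]]'
python3 - <<'E'
from h import *
F=[]
for i in range(6):
    s=bot.get_state();F.append(np.r_[s['contact_force'],s['torque']]);snap('scene','s7')
print(np.mean(F,0).round(2),s['tool_pos'],s['width']); snap('wrist','w7')
E
```

```text
t: 10.82
tool_pos: [0.5466, 0.0961, 0.0716]
eef_rot: [-0.915, 3.004, -0.0]
contact_force: [-1.3, 1.4, 5.9]
width: 0.599
t: 11.65
tool_pos: [0.5455, 0.0958, 0.1198]
eef_rot: [0.916, -3.004, -0.001]
contact_force: [-0.2, -0.1, -7.7]
width: 0.603
[ 0.07  0.09 -8.06 -0.01 -0.   -0.  ] [0.5458696  0.09578393 0.11988452] 0.5975851147433562
```

View pics/s7.png

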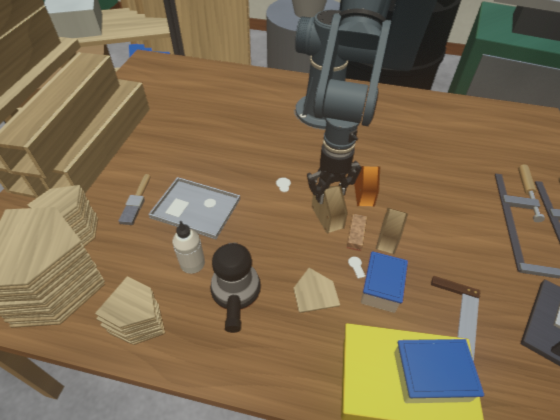

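View pics/w7.png

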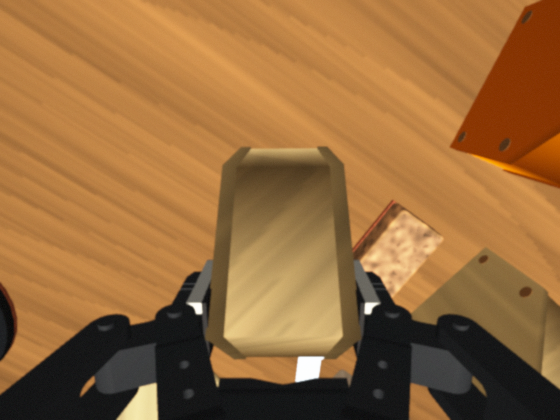

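The second bookend weighs 8.06 N, about 0.82 kg, against 0.30 kg for the first. This is the heavier one, so I'm keeping it. Next I'll refine the tray centre and check the tall neighbours.

```bash
python3 - <<'E'
from go import *
for cam in ['top','scene']:
  bot.get_image(cam)
  for n in ['tray_mid','glue_bottle','sander']:
    for d in bot.spot_point(n,cam)[:2]: print(cam,n,round(d['confidence'],2),world(cam,d['centre']).round(3))
c=bot.calibration('top'); im=bot.get_image('top')
R=np.array(c['R']);t=np.array(c['t']);f=210/np.tan(np.radians(c['vertical_fov'])/2)
cam=-R.T@t
# tray corners in top picture (rim z .018)
g=cv2.resize(im[170:265,320:430,::-1],None,fx=6,fy=6,interpolation=cv2.INTER_CUBIC)
for dx in(-.08,.08):
  for dy in (-.105,.105):
    a=np.radians(-4); p=proj('top',[.567+np.cos(a)*dx-np.sin(a)*dy,-.281+np.sin(a)*dx+np.cos(a)*dy,.018])
    cv2.circle(g,tuple(int(v) for v in (p-[320,170])*6),5,(0,0,255),2)
cv2.imwrite('pics/tray.png',g)
E
```

```text
top tray_mid 0.89 [ 0.564 -0.28   0.007]
top glue_bottle 0.56 [ 0.749 -0.218  0.001]
top sander 0.61 [ 0.783 -0.09  -0.003]
top sander 0.53 [ 0.743  0.104 -0.003]
scene tray_mid 0.37 [ 0.576 -0.463  0.003]
scene glue_bottle 0.68 [ 0.743 -0.22   0.   ]
scene sander 0.91 [ 0.787 -0.093 -0.001]
```

View pics/tray.png

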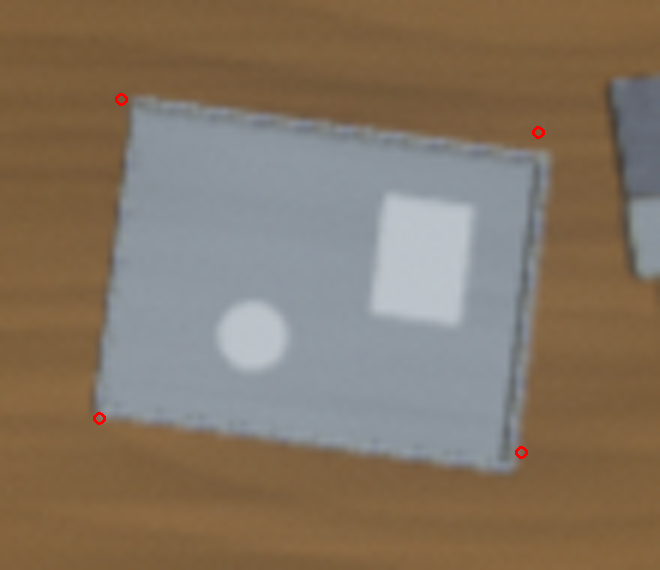

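```bash
python3 - <<'E'
from go import *
plan(.564,-.282,.1795,-6)
E
```

```text
q6 -2.19 q1 -0.03 shift [ 0.1959 -0.3236 -0.0592] turns [   0.      0.   -140.09] [ 0.   -0.   39.91] tool [0.5461 0.0958 0.1203] t 12.45
```

```bash
python3 -m inch '[[0,0,-0.01,0,0,0,0],[0,0,-0.025,0,0,0,0],[0,0,-0.04,0,0,0,0],[0.005,-0.008,-0.052,0,0,1,0],[0.013,-0.022,-0.059,0,0,4,0],[0.025,-0.041,-0.059,0,0,7,0],[0.037,-0.061,-0.059,0,0,10,0],[0.05,-0.082,-0.059,0,0,13,0],[0.063,-0.104,-0.059,0,0,16,0],[0.076,-0.125,-0.059,0,0,19,0]]'
python3 -c "
from go import *
plan(.564,-.282,.1795,-6)"
```

```text
t: 13.28
tool_pos: [0.5527, -0.0515, 0.1802]
eef_rot: [-0.404, 3.115, -0.001]
contact_force: [-0.2, -0.3, -7.7]
width: 0.599
q6 -2.12 q1 -0.29 shift [ 0.0479 -0.2258  0.0008] turns [-6.0000e-02 -3.0000e-02 -1.5923e+02] [-2.000e-02  5.000e-02  2.077e+01] tool [ 0.5527 -0.0515  0.1802] t 13.2833
```

```bash
python3 -m inch '[[0.005,-0.025,0,0,0,3,0],[0.01,-0.05,0,0,0,6,0],[0.016,-0.075,0,0,0,9,0],[0.021,-0.1,0,0,0,12,0],[0.027,-0.125,0,0,0,15,0],[0.032,-0.15,0,0,0,18,0],[0.037,-0.175,0,0,0,20.5,0],[0.042,-0.197,0,0,0,20.5,0],[0.046,-0.214,0,0,0,20.5,0],[0.048,-0.222,0,0,0,20.5,0]]'
python3 -m inch '[[0,-0.003,0,0,0,0,0],[0,-0.003,0,0,0,0,0],[0,-0.003,0,0,0,0,0],[0,-0.003,0,0,0,0,0],[0,-0.003,0,0,0,0,0],[0,-0.003,0,0,0,0,0]]'
python3 - <<'E'
from go import *
plan(.564,-.282,.1795,-6)
snap('scene','s8');snap('top','t8');snap('wrist','w8')
s=bot.get_state();print(s['contact_force'],s['qvel'].round(3),s['width'])
for cam in ['top','scene']:
    bot.get_image(cam)
    for d in bot.spot_point('bookend_p_mid',cam): print(cam,round(d['confidence'],2),world(cam,d['centre']).round(3))
E
```

```text
t: 14.12
tool_pos: [0.5636, -0.2802, 0.1798]
eef_rot: [0.156, 3.136, -0.003]
contact_force: [-0.3, -1.0, -7.8]
width: 0.597
t: 14.62
tool_pos: [0.5632, -0.2791, 0.1794]
eef_rot: [-0.151, -3.138, -0.001]
contact_force: [0.7, -0.4, -7.0]
width: 0.595
q6 -2.11 q1 -0.64 shift [-0.001  -0.0029 -0.0001] turns [ 3.0000e-02  3.0000e-02 -1.7952e+02] [ 0.02 -0.02  0.48] tool [ 0.5632 -0.2791  0.1794] t 14.6167
[ 0.22372698  0.0689779  -7.71871305] [-0.006  0.    -0.003 -0.001 -0.    -0.001] 0.5986717871361404
top 0.63 [0.388 0.194 0.055]
top 0.56 [ 0.567 -0.277  0.165]
scene 0.91 [ 0.562 -0.282  0.162]
scene 0.62 [0.388 0.186 0.057]
```

View pics/s8.png

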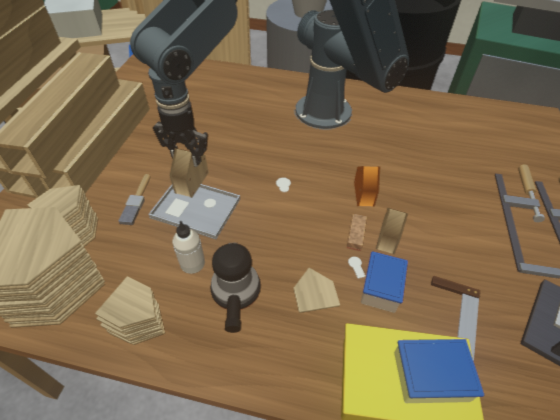

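View pics/t8.png

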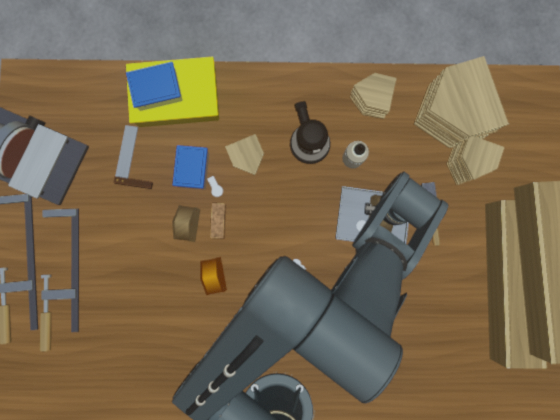

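View pics/w8.png

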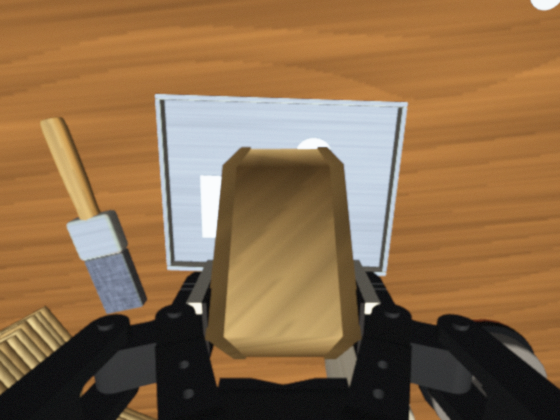

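Held over the tray within about 3 mm of its centre, upright and still. The lighter bookend stands where it was. Handing in.

```bash
python3 -c "
from h import *
s=bot.get_state();print(s['tool_pos'],s['eef_rot'],s['width'],s['t']);print(bot.job_done())"
```

```text
[ 0.56321555 -0.28014836  0.17932221] [ 1.53155695e-01  3.13785205e+00 -1.85549013e-05] 0.5910279075571513 14.9667
the job is handed in; nothing more can be done
None
```

I found the heavier bookend and handed the job in at about 15 s, with the arm holding it still and upright over the glue tray.

- **Weighing:** I lifted the left bookend first; it weighed 2.9 N (about 0.30 kg). I lowered it gently back onto its spot and let go. The right one weighed 8.1 N (about 0.82 kg), so that is the one with the steel inside.
- **Position over the tray:** The gripper is at (0.563, -0.280), against a measured tray centre of (0.564, -0.282). The underside is about 10 cm above the tray floor; the tool height puts it at 10.4 cm, and the camera estimates at 10.0–10.4 cm.
- **Last checks:** The joint speeds were practically zero, and the load still read about 7.7 N at a grip of 80 N. In the pictures the lighter bookend stands where it was and nothing else has moved.
- **Disagreements:** In one late picture the tray finder gave a wrong low-confidence position; I ignored it because the tray's corners in the top picture fitted the other readings. Camera and arm readings otherwise differed by only 2–5 mm. No checks failed.

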